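# Point out the next kiln load

### The job

Show the helper what goes into the kiln next and where: point down at the loose clay lid, then at the open jar it belongs to, then at the stamped clay tile they are to stand on (all three on the bare table, not among the pots on the boards), each time keeping the fingertips 2 to 4 cm above the middle of the top (above the jar's mouth, not in it) for three seconds. Lift the hand well clear between the three, do not point at either of the two cups that stand among them, and touch nothing at all; only point. Finish with the hand drawn straight up or back, the fingertips at least 20 cm above the table.

Things in the scene. Friction and masses are not known exactly. Their poses are not given: they have to be found in the camera images.
- lid_top (a point): Top of the loop of the loose lid of unglazed brown clay: a shallow dome 76 mm across with a small loop handle in its middle, 44 mm high in all, dome upward. This point is the middle of its top, 44 mm above the table. It stands upright on the bare worktable ahead of the robot, on the left or the right side; the lid, the jar and the two cups swap places from start to start, each at least 120 mm from the next. 
- jar_top (a point): Middle of the open mouth of the unglazed brown clay jar: egg-shaped, on a short round foot, without legs or handles, 85 mm across and 95 mm high, the tallest piece on the bare worktable. This point is level with its rim, 95 mm above the table. It stands upright on the bare worktable ahead of the robot, on the left or the right side; the lid, the jar and the two cups swap places from start to start, each at least 120 mm from the next. 
- tile_top (a point): Middle of the upper face of the rectangular brown clay tile with a stamped pattern, about 150 x 78 mm and 11 mm thick, lying flat and by itself on the bare worktable straight ahead of the robot, turned any way. This point is 11 mm above the table. The similar tile on the far board is not meant.
- round_cup_top (a point): Middle of the mouth of the round cup of dark brown clay, a plain bowl shape without feet, 82 mm across and 55 mm high; not to be pointed at. This point is level with its rim. It stands upright on the bare worktable ahead of the robot, on the left or the right side; the lid, the jar and the two cups swap places from start to start, each at least 120 mm from the next. 
- footed_cup_top (a point): Middle of the mouth of the footed cup of brown clay, a narrow cup on four thin legs, 55 mm across and 67 mm high; not to be pointed at. This point is level with its rim. It stands upright on the bare worktable ahead of the robot, on the left or the right side; the lid, the jar and the two cups swap places from start to start, each at least 120 mm from the next. 
- lid: The lid; origin in the middle of its underside, z up.
- jar: The jar; origin in the middle of its underside, z up.
- tile: The tile; origin in the middle of its underside, z up (its long side is slanted to its x axis by about 25 degrees).
- round_cup: The round cup; origin in the middle of its underside, z up.
- footed_cup: The footed cup; origin in the middle of its underside, z up.
There are look-alikes about, which are no part of the job. Leave any green or red look-alike of the footed_cup alone.

How it is judged:
By the outcome, as a careful person would: the job done as asked, in the order asked, and still so for the second after the job is handed in, with the robot touching nothing.
It also fails if it takes over 64 s, if anything falls off the work surface, if the arm or the gripper's body presses on something with over 40 N, if the wrist force passes 120 N, or if a joint passes its speed limit or range.

### The arm

A 6-joint arm with a two-finger parallel gripper is mounted at the origin on the work surface; the furniture and walls round the work are solid. World frame = base frame: x ahead of the robot, y to its left, z up, the work surface at z = 0. Lengths are in m, angles in rad, forces in N, time in s.
With the tool pointing down it reaches from about 0.3 to 0.875 m from the base axis. Payload 6.4 kg.
Tool frame: the origin (TCP) lies between the finger pads; the fingertips stand 19 mm ahead of it and the grasp point (between the pads) is the TCP (ctrl.tips_ahead is the z of the fingertips in the tool frame, in m); z points along the fingers, y is the line along which they close (so a half turn about z gives the same grasp; the last joint's range is limited). The gripper opens to 85 mm and grips with 20 to 120 N. Pads are 22 mm wide; open, the fingers measure 114 mm over their backs; the gripper's body (76 mm by 85 mm) begins 54 mm behind the grasp point. The pads swing forward as they close: fully open they stand 13 mm farther back than shut.
Start: joints at [0.905, 0.181, 1.607, -0, 1.354, -0.206], TCP at [0.255, 0.515, 0.229] pointing down, gripper open.
Joint ranges: [-2.99, 2.99], [-0.89, 2.07], [0.3, 2.58], [-1.14, 4.28], [0, 2.63], [-3.12, 3.12]. Speed limits (rad/s): [2.57, 2.57, 3.01, 3.14, 3.14, 3.14].

### API

Orientations are given as a unit quaternion [w, x, y, z].
In Python, from bench import readout, vision, ctrl gives the robot as it stands.
- The arm moves only by the tool play_rows, never from a script. Its arguments are lists of equal length, an entry for each row: "xyz": the shift along the tool's x, y, z in mm, a list of three; "rot": the turn, a rotation vector about the tool's x, y, z in rad, a list of three; "grip": the opening, from 0 (shut) to 1 (fully open). In form: {"xyz": [[x, y, z], ...], "rot": [[rx, ry, rz], ...], "grip": [grip, ...]}. A call has exactly 10 rows; each row is the pose to reach, as a shift and turn from the pose commanded when the call began, along the tool's axes at that moment; what a row does not reach only later rows make up. A row lasts 1/8 s, in which the tool goes at most 62.5 mm and 10.7 degrees, less where a joint would pass 70% of its speed; a pose out of reach is approached as far as the arm can. A call with a gripper value outside its range is refused whole. The fingers move at their own pace and stop on an object; the grip force is fixed at half the most. Time passes only in rows, so rows that repeat a pose let the fingers close, or fill a call up. It gives the time, the measured TCP pose, the force, the opening and the grip force at its end, in the units of the state.
- readout.get_obs(): the state, without advancing time (a new reading comes with each control period).
- vision.camera(name): name is "scene" or "top" or "wrist"; returns a dict with "color" (480x640x3 uint8, red, green, blue), "depth" (480x640 float32, m along the optical axis (not along the pixel's ray), 0 where there is no reading), "camera_matrix" (3x3 intrinsics, pixels), "k1" (the pictures are not rectified: a ray, as slopes to the right and down, at radius r is drawn at 1 + k1 r^2 times it, then the intrinsics apply), "extrinsics" (4x4, takes a point from camera to world coordinates); the wrist camera has in their place "hand_eye" (4x4, takes a point from camera to tool coordinates, whose origin is the TCP and whose axes are the flange's). Camera axes: x right, y down, z forward; pixel columns grow to the right and rows downward; lengths in m; the calibration is good to about 2 mm. A picture is of the moment at which its call begins: read the wrist's pose just before it.
- ctrl.hand_in(): hands the job in; it is judged then, once.
The state is a dict: "time_s": time; "q": joint angles; "dq": joint speeds; "joint_efforts": joint torques, N m; "eef_pos": TCP position; "eef_rot": TCP orientation; "wrist_force": force on the tool from outside, world axes, zero at the start; "torque": the same for the moment, N m; "opening": opening from 0.0 (shut) to 1.0 (fully open); "grasp_force": force on a finger pad.
Only numpy, scipy, OpenCV 4.12 (cv2) and the standard library are available. Lean on these libraries where they do the work, as an engineer would, in place of code of your own. Each camera call takes 0.05 s, during which the arm holds its last target. There are 200 camera calls.

## Working session

There is one attempt and no reset: what is moved stays moved. The work goes in short steps, Python scripts to look and compute and a tool call to move; the robot and the scene stay as the last step left them, time stands still between calls to the robot, and variables do not carry over. Pictures are saved under pics/ and viewed, at most 10 in all, crops included, and the job is handed in when it is done.

Besides the shell and the picture viewer there is one more tool, called after "Emit:" as name(argument=value, ...), one argument or row to a line, values as JSON. play_rows: Moves the arm, as the interface text tells. Its arguments: {"type":"object","properties":{"xyz":{"type":"array","items":{"type":"array","items":{"type":"number"}}},"rot":{"type":"array","items":{"type":"array","items":{"type":"number"}}},"grip":{"type":"array","items":{"type":"number"}}},"required":["xyz","rot","grip"]}

```bash
mkdir -p pics; cat > h.py <<'E'
import numpy as np, cv2
from bench import readout, vision, ctrl
def world(c, T=None):
    K=np.array(c["camera_matrix"],float);k1=c["k1"];d=np.array(c["depth"])
    v,u=np.mgrid[:480,:640].astype(float)
    D=np.array([k1,0,0,0,0],float)
    p=cv2.undistortPoints(np.stack([u.ravel(),v.ravel()],1)[:,None],K,D)[:,0].reshape(480,640,2)
    P=np.dstack([p[...,0]*d,p[...,1]*d,d,np.ones_like(d)])
    T=np.array(c["extrinsics"]) if T is None else T
    W=(P@T.T)[...,:3]; W[d==0]=np.nan
    return W
E
python3 - <<'E'
from h import *
o=readout.get_obs();print(o["eef_pos"],o["eef_rot"],o["time_s"],ctrl.tips_ahead)
for n in("scene","top"):
    c=vision.camera(n);cv2.imwrite(f"pics/{n}.png",c["color"][...,::-1]);W=world(c);np.savez(n,W=W,c=c["color"])
    print(n,np.array(c["extrinsics"])[:3,3])
E
```

```text
[0.25482889 0.51483599 0.22817311] [-3.42393374e-04  2.27889930e-01  9.73686516e-01 -7.94307138e-04] 0.0 0.019
scene [-0.11552571 -1.13409837  0.72258933]
top [ 0.18869055 -0.01219272  1.45141788]
```

```bash
ls pics
```

```text
scene.png
top.png
```

View pics/scene.png

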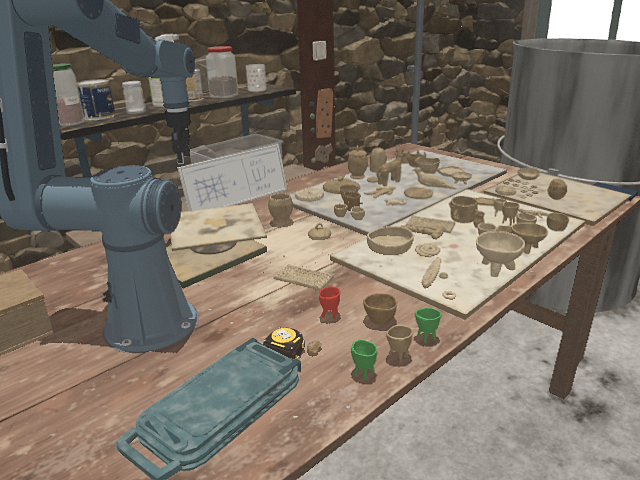

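View pics/top.png

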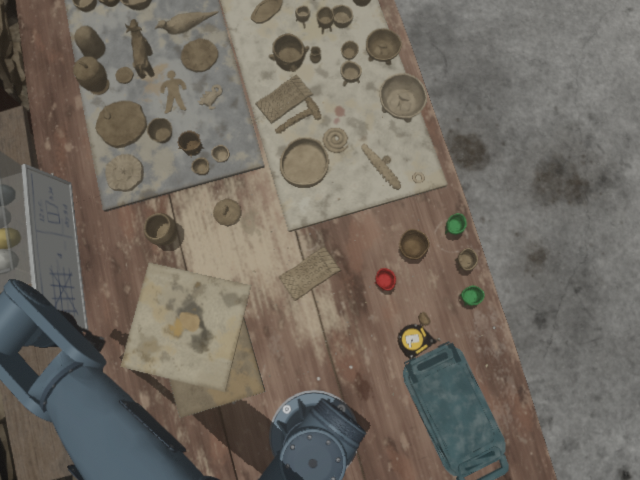

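The scene view shows the jar at (280,207), the lid at (320,232), the tile at (303,276), the round cup at (380,308) and the footed cup at (399,342), with red and green look-alikes. In the top view these are the jar (161,230), lid (227,211), tile (309,273), round cup (413,246) and footed cup (466,260). The far tile at (285,100) lies on a board, so it isn't the one meant.

```bash
python3 - <<'E'
from h import *
t=np.load("top.npz");W=t["W"];s=np.load("scene.npz")
def blob(W,box,zmin,zmax,name):
    u0,u1,v0,v1=box;P=W[v0:v1,u0:u1].reshape(-1,3);P=P[np.isfinite(P).all(1)]
    Q=P[(P[:,2]>zmin)&(P[:,2]<zmax)]
    (c,sz,a)=cv2.minAreaRect(Q[:,:2].astype(np.float32));print(name,len(Q),"rect c",np.round(c,4),np.round(sz,3),"mean",np.round(Q.mean(0),4),"zmax",np.round(np.percentile(Q[:,2],99),4),"table z",np.round(np.median(P[P[:,2]<.006,2]) if (P[:,2]<.006).any() else np.nan,4))
S=s["W"]
for nm,X,B in (("top",W,dict(jar=(138,185,207,256),lid=(208,246,192,230),tile=(272,346,242,304),rc=(396,432,228,264))),("scene",S,dict(jar=(262,298,186,226),lid=(304,334,222,242),tile=(268,336,260,292),rc=(360,398,288,326)))):
    print(nm)
    blob(X,B["jar"],.08,.12,"jar rim");blob(X,B["jar"],.02,.12,"jar")
    blob(X,B["lid"],.008,.06,"lid");blob(X,B["lid"],.033,.06,"lid loop")
    blob(X,B["tile"],.006,.02,"tile");blob(X,B["rc"],.045,.07,"rc")
a=cv2.resize(t["c"][185:310,130:350],None,fx=3.5,fy=3.5)[...,::-1];cv2.imwrite("pics/crop.png",a)
E
```

```text
top
jar rim 305 rect c [0.5355 0.4005] [0.075 0.08 ] mean [0.5329 0.3957 0.0901] zmax 0.1003 table z -0.0003
jar 839 rect c [0.536  0.3989] [0.081 0.084] mean [0.5388 0.4023 0.0634] zmax 0.0987 table z -0.0003
lid 575 rect c [0.6037 0.2347] [0.095 0.103] mean [0.5958 0.232  0.0195] zmax 0.0422 table z 0.0
lid loop 22 rect c [0.5963 0.2339] [0.008 0.02 ] mean [0.5964 0.2343 0.0408] zmax 0.0476 table z 0.0
tile 1551 rect c [0.4282 0.009 ] [0.166 0.196] mean [0.4249 0.005  0.0106] zmax 0.0173 table z 0.0002
rc 196 rect c [ 0.4945 -0.2691] [0.077 0.082] mean [ 0.4946 -0.2707  0.0522] zmax 0.0614 table z 0.0008
scene
jar rim 213 rect c [0.493  0.3269] [0.25 0.08] mean [0.5313 0.3981 0.0893] zmax 0.0982 table z 0.0022
jar 680 rect c [0.5589 0.4523] [0.522 0.134] mean [0.5454 0.4267 0.0614] zmax 0.0971 table z 0.0022
lid 231 rect c [0.5912 0.2274] [0.066 0.072] mean [0.5898 0.2245 0.0208] zmax 0.0441 table z 0.0018
lid loop 21 rect c [0.5939 0.2356] [0.014 0.023] mean [0.5948 0.2357 0.0396] zmax 0.0444 table z 0.0018
tile 815 rect c [0.4328 0.0213] [0.163 0.172] mean [0.4228 0.0029 0.0113] zmax 0.0155 table z 0.0016
rc 314 rect c [ 0.4702 -0.2987] [0.157 0.081] mean [ 0.4893 -0.2718  0.0513] zmax 0.0586 table z 0.0011
```

View pics/crop.png

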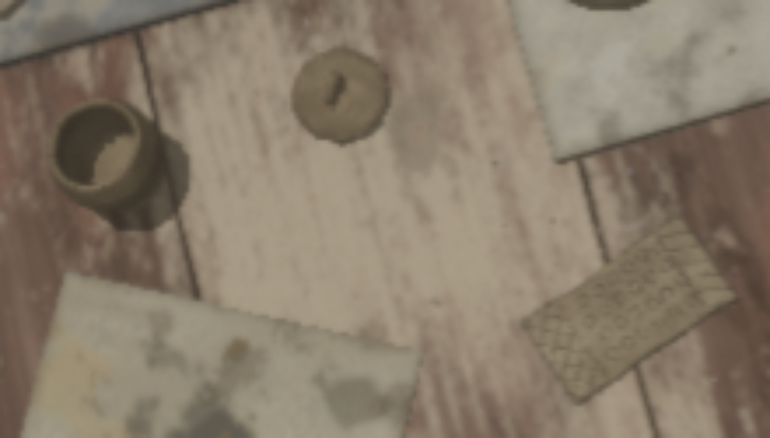

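The enlarged crop confirms all three: lid with loop at crop (341,94), jar mouth at (103,150), stamped tile at (631,310), all on the bare wood. Heights come out at 44, 95 to 98 and 11 mm, matching the text. I'll move high over the lid at (0.596, 0.234) and shut the fingers on the way.

Emit:
play_rows(
  xyz=[
    [-20,-5,0],
    [-60,-14,0],
    [-105,-25,0],
    [-155,-36,0],
    [-205,-48,0],
    [-260,-60,0],
    [-310,-72,0],
    [-360,-84,0],
    [-405,-94,0],
    [-430,-100,0],
  ],
  rot=[
    [0,0,0],
    [0,0,0],
    [0,0,0],
    [0,0,0],
    [0,0,0],
    [0,0,0],
    [0,0,0],
    [0,0,0],
    [0,0,0],
    [0,0,0],
  ],
  grip=[0,0,0,0,0,0,0,0,0,0],
)

```text
time_s: 1.35
eef_pos: [0.5978, 0.232, 0.2287]
eef_rot: [-0.0, 0.229, 0.973, -0.0]
wrist_force: [0.6, 0.7, 0.5]
opening: -0.003
grasp_force: 0.0
```

```bash
cat >> h.py <<'E'
from scipy.spatial.transform import Rotation as Ro
def pose():
    o=readout.get_obs();T=np.eye(4);q=np.array(o["eef_rot"]);T[:3,:3]=Ro.from_quat(q[[1,2,3,0]]).as_matrix();T[:3,3]=o["eef_pos"];return o,T
def go(T,p): return np.round(T[:3,:3].T@(np.array(p)-T[:3,3])*1000,1)
E
python3 - <<'E'
from h import *
o,T=pose();print(o["time_s"],T.round(4),o["opening"],ctrl.tips_ahead,o["wrist_force"])
c=vision.camera("wrist");W=world(c,T@np.array(c["hand_eye"]));np.savez("w1",W=W,c=c["color"])
cv2.imwrite("pics/w1.png",c["color"][...,::-1])
m=np.isfinite(W).all(2)
l=W[m&(abs(W[...,0]-.596)<.06)&(abs(W[...,1]-.234)<.06)]
for z0,z1 in((.008,.06),(.036,.06)):
    Q=l[(l[:,2]>z0)&(l[:,2]<z1)];print(len(Q), cv2.minAreaRect(Q[:,:2].astype(np.float32)) if len(Q) else "", Q.mean(0) if len(Q) else "",np.percentile(Q[:,2],99) if len(Q) else "")
print("go",go(T,(.596,.234,.093)))
E
```

```text
1.35 [[-8.949e-01  4.462e-01 -4.000e-04  5.978e-01]
 [ 4.462e-01  8.949e-01 -4.000e-04  2.320e-01]
 [ 1.000e-04 -6.000e-04 -1.000e+00  2.287e-01]
 [ 0.000e+00  0.000e+00  0.000e+00  1.000e+00]] -0.0028603472442353004 0.019 [0.57823025 0.66309928 0.47394667]
5728 ((0.5980076789855957, 0.23639586567878723), (0.07640577852725983, 0.07533784210681915), 74.80320739746094) [0.59516303 0.23765282 0.01930906] 0.042398429122946425
216 ((0.5981113910675049, 0.23697975277900696), (0.007751306984573603, 0.02129616215825081), 71.23039245605469) [0.59727666 0.23717629 0.04093563] 0.04437839261475687
go [  2.5   1.1 135.7]
```

View pics/w1.png

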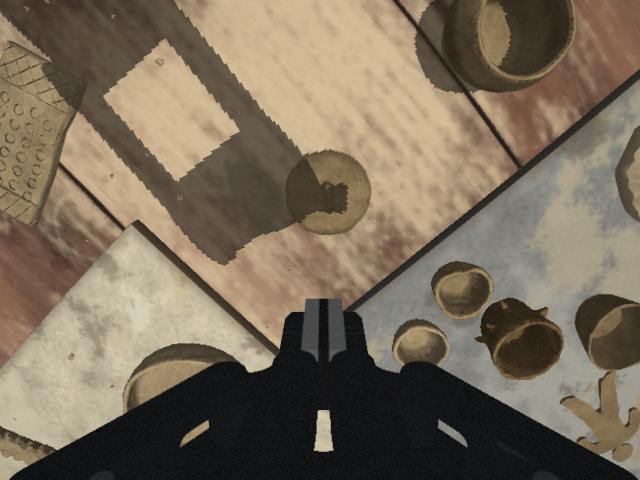

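The wrist view shows the lid at (328,192) and the shut fingertips at (324,300). The lid rect centre comes out at (0.598, 0.236), with size 76 mm and height 44 mm. I'll check where the fingertips really are using the wrist depth.

```bash
python3 - <<'E'
from h import *
o,T=pose();d=np.load("w1.npz");W=d["W"]
P=(W[295:370,300:350].reshape(-1,3)-T[:3,3])@T[:3,:3];P=P[np.isfinite(P).all(1)]
P=P[(P[:,2]<.06)&(P[:,2]>-.08)];print(len(P));
i=P[:,2]>P[:,2].max()-.006
print(P[:,2].max(),np.percentile(P[:,2],[99,95,50]),P[i].mean(0),P[i].min(0),P[i].max(0))
print(go(T,(.597,.2355,.094)))
E
```

```text
3372
-0.0059191179746073035 [-0.00696587 -0.00967252 -0.03092363] [ 0.01244139  0.0010682  -0.0093658 ] [ 0.00843446 -0.0077425  -0.01190876] [ 0.01374731  0.01003571 -0.00591912]
[  4.5   3.6 134.6]
```

```bash
python3 - <<'E'
from h import *
o,T=pose();c=vision.camera("wrist");H=np.array(c["hand_eye"]);print(H.round(3))
W=world(c,H);d=c["depth"]
for v in range(292,360,6): print(v,[(round(float(d[v,u]),4),W[v,u].round(4).tolist(),int(c["color"][v,u].sum())) for u in(314,332)])
# projection of tool points on the wrist picture
for x in(.011,-.011):
  for z in(-.006,.006,.019,.032):
    q=np.linalg.inv(H)@[x,0,z,1];print(x,z,cv2.projectPoints(q[None,:3],np.zeros(3),np.zeros(3),np.array(c["camera_matrix"]),np.array([c["k1"],0,0,0]))[0].ravel().round(0))
E
```

```text
[[ 0.    -0.951 -0.31   0.08 ]
 [ 1.     0.    -0.     0.   ]
 [ 0.    -0.31   0.951 -0.145]
 [ 0.     0.     0.     1.   ]]
292 [(0.4102, [-0.0983, -0.009, 0.2286], 424), (0.4111, [-0.0987, 0.0087, 0.2295], 327)]
298 [(0.4124, [-0.1049, -0.009, 0.2288], 385), (0.4117, [-0.1046, 0.0087, 0.2282], 308)]
304 [(0.1496, [0.0107, -0.0032, -0.0099], 221), (0.1485, [0.0112, 0.0032, -0.0109], 224)]
310 [(0.1444, [0.0111, -0.0031, -0.0153], 222), (0.1446, [0.011, 0.0031, -0.0151], 226)]
316 [(0.1409, [0.0108, -0.003, -0.019], 223), (0.1406, [0.011, 0.003, -0.0193], 226)]
322 [(0.1368, [0.011, -0.003, -0.0233], 224), (0.1363, [0.0112, 0.0029, -0.0238], 223)]
328 [(0.1327, [0.0112, -0.0029, -0.0275], 222), (0.133, [0.0111, 0.0029, -0.0273], 230)]
334 [(0.1295, [0.011, -0.0028, -0.0309], 225), (0.1297, [0.0109, 0.0028, -0.0308], 227)]
340 [(0.1262, [0.0111, -0.0027, -0.0345], 220), (0.1256, [0.0114, 0.0027, -0.035], 223)]
346 [(0.1228, [0.0112, -0.0027, -0.0379], 228), (0.1231, [0.011, 0.0027, -0.0377], 227)]
352 [(0.1224, [0.0097, -0.0026, -0.0388], 273), (0.1209, [0.0106, 0.0026, -0.0402], 265)]
358 [(0.1145, [0.0126, -0.0025, -0.0462], 58), (0.1151, [0.0123, 0.0025, -0.0457], 56)]
0.011 -0.006 [323. 298.]
0.011 0.006 [323. 285.]
0.011 0.019 [323. 272.]
0.011 0.032 [323. 261.]
-0.011 -0.006 [323. 350.]
-0.011 0.006 [323. 334.]
-0.011 0.019 [323. 318.]
-0.011 0.032 [323. 304.]
```

```bash
python3 - <<'E'
from h import *
o,T=pose();print(o["eef_pos"],o["q"])
for n in("scene","top"):
    c=vision.camera(n);W=world(c);L=(W-T[:3,3])@T[:3,:3]
    m=(abs(L[...,0])<.03)&(abs(L[...,1])<.03)&(L[...,2]<.1)&(L[...,2]>-.2)
    Q=L[m];v,u=np.where(m);print(n,m.sum())
    if m.sum(): print(np.percentile(Q[:,2],[100,99,95,90,50]),u.min(),u.max(),v.min(),v.max())
    q=np.linalg.inv(np.array(c["extrinsics"]))
    for z in(-.007,.019):
        p=q@T@[0,0,z,1];print(z,cv2.projectPoints(p[None,:3],np.zeros(3),np.zeros(3),np.array(c["camera_matrix"]),np.array([c["k1"],0,0,0]))[0].ravel().round(0))
    if n=="scene": cv2.imwrite("pics/s2.png",cv2.resize(c["color"][120:260,240:400],None,fx=4,fy=4,interpolation=cv2.INTER_NEAREST)[...,::-1])
E
```

```text
[0.59771539 0.23224132 0.2286187 ] [ 1.86106097e-01  3.26432001e-01  1.42948593e+00 -5.27315393e-04
  1.38605017e+00 -9.21454534e-01]
scene 334
[-0.00533904 -0.00740499 -0.01415476 -0.02100713 -0.10918998] 307 327 105 167
-0.007 [318. 166.]
0.019 [319. 175.]
top 51
[-0.07661571 -0.08070682 -0.13752222 -0.14056744 -0.16948798] 197 205 172 183
-0.007 [212. 186.]
0.019 [214. 189.]
```

View pics/s2.png

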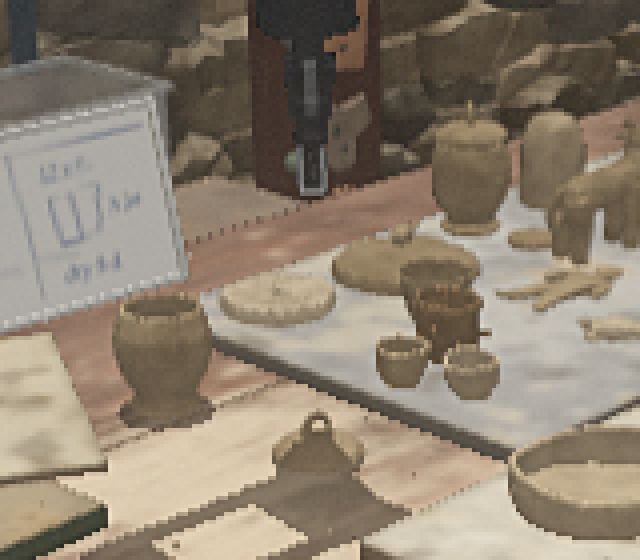

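Both cameras agree that the visible fingertips sit about 25 mm behind the stated 19 mm. I'll find out why before going low, starting with where the gripper's body begins in the same views.

```bash
python3 - <<'E'
from h import *
o,T=pose();print([ (k,getattr(ctrl,k)) for k in dir(ctrl) if not k.startswith('_')])
for n in("scene","wrist"):
    c=vision.camera(n)
    L=world(c,np.array(c["hand_eye"])) if n=="wrist" else (world(c)-T[:3,3])@T[:3,:3]
    for z in np.arange(-.2,.03,.01):
        m=(abs(L[...,0])<.08)&(abs(L[...,1])<.08)&(abs(L[...,2]-z-.005)<.005)
        if m.any(): Q=L[m];print(n,round(z,3),m.sum(),"x",np.percentile(Q[:,0],[2,98]).round(3),"y",np.percentile(Q[:,1],[2,98]).round(3))
E
```

```text
[('MotionError', <class 'bench.MotionError'>), ('hand_in', <function connect.<locals>.done at 0x7f49d2ebc540>), ('tips_ahead', 0.019)]
scene -0.2 87 x [-0.036  0.038] y [-0.045 -0.012]
scene -0.19 69 x [-0.027  0.032] y [-0.035 -0.009]
scene -0.18 96 x [-0.032  0.038] y [-0.042  0.001]
scene -0.17 85 x [-0.032  0.038] y [-0.043 -0.01 ]
scene -0.16 84 x [-0.032  0.039] y [-0.04  -0.012]
scene -0.15 89 x [-0.032  0.039] y [-0.043 -0.01 ]
scene -0.14 73 x [-0.034  0.038] y [-0.043 -0.008]
scene -0.13 32 x [-0.007  0.024] y [-0.04  -0.023]
scene -0.12 26 x [-0.007  0.016] y [-0.047 -0.002]
scene -0.11 57 x [-0.017  0.02 ] y [-0.053  0.01 ]
scene -0.1 55 x [-0.016  0.017] y [-0.07  -0.016]
scene -0.09 35 x [-0.013  0.017] y [-0.066  0.007]
scene -0.08 28 x [-0.012  0.018] y [-0.055  0.01 ]
scene -0.07 23 x [-0.012  0.017] y [-0.051 -0.012]
scene -0.06 25 x [-0.008  0.016] y [-0.038 -0.024]
scene -0.05 11 x [-0.005  0.015] y [-0.03  -0.002]
scene -0.04 26 x [-0.009  0.013] y [-0.018 -0.003]
scene -0.03 25 x [-0.009  0.013] y [-0.02  -0.001]
scene -0.02 23 x [-0.008  0.012] y [-0.015 -0.001]
scene -0.01 6 x [-0.005  0.01 ] y [-0.009 -0.002]
wrist -0.1 296 x [0.013 0.018] y [-0.057  0.057]
wrist -0.09 13206 x [0.008 0.018] y [-0.057  0.057]
wrist -0.08 13756 x [-0.001  0.018] y [-0.05  0.05]
wrist -0.07 8715 x [-0.008  0.017] y [-0.042  0.043]
wrist -0.06 10287 x [-0.008  0.014] y [-0.035  0.035]
wrist -0.05 2903 x [-0.007  0.014] y [-0.027  0.027]
wrist -0.04 1578 x [-0.009  0.012] y [-0.013  0.012]
wrist -0.03 1242 x [0.006 0.012] y [-0.013  0.013]
wrist -0.02 1053 x [0.006 0.011] y [-0.013  0.013]
wrist -0.01 216 x [0.007 0.012] y [-0.011  0.011]
```

```bash
python3 - <<'E'
from h import *
W=np.load("scene.npz")["W"];q=np.array([-3.42393374e-04,2.27889930e-01,9.73686516e-01,-7.94307138e-04])
R=Ro.from_quat(q[[1,2,3,0]]).as_matrix();L=(W-np.array([.25482889,.51483599,.22817311]))@R
for z in np.arange(-.22,.04,.01):
    m=(abs(L[...,0])<.08)&(abs(L[...,1])<.08)&(abs(L[...,2]-z-.005)<.005)
    if m.any(): Q=L[m];print(round(z,3),m.sum(),"x",np.percentile(Q[:,0],[2,98]).round(3),"y",np.percentile(Q[:,1],[2,98]).round(3), Q[:,2].max().round(4))
E
```

```text
-0.22 89 x [-0.037  0.034] y [-0.045 -0.004] -0.2101
-0.21 80 x [-0.037  0.032] y [-0.047 -0.01 ] -0.2002
-0.2 83 x [-0.036  0.037] y [-0.043 -0.01 ] -0.19
-0.19 56 x [-0.029  0.027] y [-0.035 -0.008] -0.1801
-0.18 89 x [-0.033  0.037] y [-0.038  0.006] -0.1703
-0.17 77 x [-0.034  0.033] y [-0.043 -0.002] -0.1601
-0.16 81 x [-0.033  0.033] y [-0.044 -0.002] -0.15
-0.15 79 x [-0.034  0.033] y [-0.044 -0.006] -0.1401
-0.14 68 x [-0.034  0.033] y [-0.046 -0.004] -0.1303
-0.13 34 x [-0.008  0.011] y [-0.069 -0.004] -0.1201
-0.12 59 x [-0.013  0.011] y [-0.073  0.048] -0.11
-0.11 67 x [-0.017  0.014] y [-0.075  0.063] -0.1
-0.1 58 x [-0.017  0.014] y [-0.078  0.069] -0.0901
-0.09 49 x [-0.015  0.014] y [-0.075  0.067] -0.08
-0.08 56 x [-0.014  0.015] y [-0.078  0.067] -0.07
-0.07 36 x [-0.011  0.015] y [-0.078  0.06 ] -0.0608
-0.06 34 x [-0.008  0.011] y [-0.064  0.049] -0.0501
-0.05 41 x [-0.008  0.014] y [-0.063  0.048] -0.04
-0.04 44 x [-0.009  0.013] y [-0.06   0.049] -0.03
-0.03 39 x [-0.009  0.013] y [-0.059  0.049] -0.0202
-0.02 15 x [-0.007  0.014] y [-0.057  0.051] -0.0153
```

The open fingers were drawn 13 mm further back at the start, as the text says they should be. So the picture shows the fingers consistently, but about 25 mm shorter than `tips_ahead` states. Going by the depth, the shut tips stand at tool z ≈ -6 mm. I can't settle which is true without touching something.

I'll hold three seconds at two heights over each piece:
- **Upper hold:** 43 mm TCP height above the top, which is right if the stated tips are true (24 mm).
- **Lower hold:** 30 mm TCP height above the top, which is right if the seen tips are true (36 mm). The stated tips would still clear the piece by 11 mm.

Lid first.

Emit:
play_rows(
  xyz=[
    [0,0,10],
    [2,1,28],
    [3,2,48],
    [4,3,70],
    [4,3,92],
    [4,3,112],
    [4,3,128],
    [4,3,137],
    [4,3,141],
    [4,3,141],
  ],
  rot=[
    [0,0,0],
    [0,0,0],
    [0,0,0],
    [0,0,0],
    [0,0,0],
    [0,0,0],
    [0,0,0],
    [0,0,0],
    [0,0,0],
    [0,0,0],
  ],
  grip=[0,0,0,0,0,0,0,0,0,0],
)

```text
time_s: 2.9
eef_pos: [0.5941, 0.2394, 0.0884]
eef_rot: [0.0, 0.228, 0.974, 0.0]
wrist_force: [-0.3, 0.2, 1.1]
opening: 0.003
grasp_force: 0.0
```

```bash
cat > chk.py <<'E'
from h import *
import sys
p=np.array(eval(sys.argv[1]));o,T=pose();print(o["time_s"],"tcp-target mm",((T[:3,3]-p)*1000).round(1),"F",np.round(o["wrist_force"],1))
c=vision.camera("scene");W=world(c);L=(W-T[:3,3])@T[:3,:3]
m=(abs(L[...,0])<.02)&(abs(L[...,1])<.025)&(L[...,2]<.012)&(L[...,2]>-.05);Q=W[m]
print("seen tip z",np.sort(Q[:,2])[:6].round(4) if m.any() else "", "tips xy",Q[Q[:,2]<Q[:,2].min()+.012].mean(0).round(4))
if len(sys.argv)>2:
    x,y=[int(i) for i in sys.argv[3].split(",")]
    cv2.imwrite(sys.argv[2],cv2.resize(c["color"][y-60:y+60,x-80:x+80],None,fx=4,fy=4,interpolation=cv2.INTER_NEAREST)[...,::-1])
E
python3 chk.py "(.597,.2355,.044)" pics/lid.png 320,215
```

```text
2.9 tcp-target mm [-2.9  3.9 44.4] F [-0.3  0.2  1.1]
seen tip z [0.0931 0.094  0.0943 0.0943 0.0957 0.0959] tips xy [0.589  0.2327 0.0993]
```

View pics/lid.png

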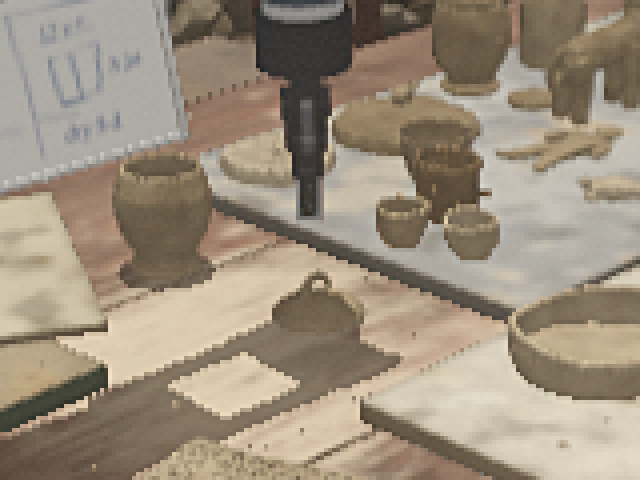

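The lid crop shows the seen tip at (311,215) straight above the loop at (320,275), about 50 mm up as expected. I'll correct a few mm sideways and start the upper hold.

Emit:
play_rows(
  xyz=[
    [-4,-2,1],
    [-4,-2,1],
    [-4,-2,1],
    [-4,-2,1],
    [-4,-2,1],
    [-4,-2,1],
    [-4,-2,1],
    [-4,-2,1],
    [-4,-2,1],
    [-4,-2,1],
  ],
  rot=[
    [0,0,0],
    [0,0,0],
    [0,0,0],
    [0,0,0],
    [0,0,0],
    [0,0,0],
    [0,0,0],
    [0,0,0],
    [0,0,0],
    [0,0,0],
  ],
  grip=[0,0,0,0,0,0,0,0,0,0],
)

```text
time_s: 4.2
eef_pos: [0.5966, 0.2358, 0.0871]
eef_rot: [0.0, 0.228, 0.974, -0.0]
wrist_force: [0.2, -0.8, -0.2]
opening: 0.002
grasp_force: 0.0
```

Emit:
play_rows(
  xyz=[
    [0,0,0],
    [0,0,0],
    [0,0,0],
    [0,0,0],
    [0,0,0],
    [0,0,0],
    [0,0,0],
    [0,0,0],
    [0,0,0],
    [0,0,0],
  ],
  rot=[
    [0,0,0],
    [0,0,0],
    [0,0,0],
    [0,0,0],
    [0,0,0],
    [0,0,0],
    [0,0,0],
    [0,0,0],
    [0,0,0],
    [0,0,0],
  ],
  grip=[0,0,0,0,0,0,0,0,0,0],
)

```text
time_s: 5.45
eef_pos: [0.5966, 0.2358, 0.0871]
eef_rot: [0.0, 0.228, 0.974, -0.0]
wrist_force: [-0.1, -0.0, 0.2]
opening: -0.0
grasp_force: 0.0
```

Emit:
play_rows(
  xyz=[
    [0,0,0],
    [0,0,0],
    [0,0,0],
    [0,0,0],
    [0,0,0],
    [0,0,0],
    [0,0,0],
    [0,0,0],
    [0,0,4],
    [0,0,8],
  ],
  rot=[
    [0,0,0],
    [0,0,0],
    [0,0,0],
    [0,0,0],
    [0,0,0],
    [0,0,0],
    [0,0,0],
    [0,0,0],
    [0,0,0],
    [0,0,0],
  ],
  grip=[0,0,0,0,0,0,0,0,0,0],
)

```text
time_s: 6.7
eef_pos: [0.5965, 0.2357, 0.0787]
eef_rot: [-0.0, 0.228, 0.974, -0.0]
wrist_force: [-0.3, -0.1, 0.2]
opening: -0.0
grasp_force: 0.0
```

```bash
python3 chk.py "(.597,.2355,.044)"; python3 chk.py "(.597,.2355,.044)"
```

```text
6.7 tcp-target mm [-0.5  0.2 34.7] F [-0.3 -0.1  0.2]
seen tip z [0.0832 0.0839 0.0843 0.0845 0.0848 0.0855] tips xy [0.5913 0.2304 0.0899]
6.75 tcp-target mm [-1.   0.1 34. ] F [ 0.2 -0.9 -0.3]
seen tip z [0.0816 0.084  0.0844 0.0847 0.0851 0.087 ] tips xy [0.5903 0.2305 0.0883]
```

Measured: 0.5 mm off centre, and the seen tip is 40 mm above the loop here. I'll go 5 mm lower, hold, then lift and travel high to the jar.

Emit:
play_rows(
  xyz=[
    [0,0,5],
    [0,0,5],
    [0,0,5],
    [0,0,5],
    [0,0,5],
    [0,0,5],
    [0,0,5],
    [0,0,5],
    [0,0,5],
    [0,0,5],
  ],
  rot=[
    [0,0,0],
    [0,0,0],
    [0,0,0],
    [0,0,0],
    [0,0,0],
    [0,0,0],
    [0,0,0],
    [0,0,0],
    [0,0,0],
    [0,0,0],
  ],
  grip=[0,0,0,0,0,0,0,0,0,0],
)

```text
time_s: 8.05
eef_pos: [0.5966, 0.2357, 0.0741]
eef_rot: [0.0, 0.228, 0.974, -0.0]
wrist_force: [-0.9, 0.1, 0.5]
opening: 0.004
grasp_force: 0.0
```

Emit:
play_rows(
  xyz=[
    [0,0,0],
    [0,0,0],
    [0,0,0],
    [0,0,0],
    [0,0,0],
    [0,0,0],
    [0,0,0],
    [0,0,0],
    [0,0,0],
    [0,0,0],
  ],
  rot=[
    [0,0,0],
    [0,0,0],
    [0,0,0],
    [0,0,0],
    [0,0,0],
    [0,0,0],
    [0,0,0],
    [0,0,0],
    [0,0,0],
    [0,0,0],
  ],
  grip=[0,0,0,0,0,0,0,0,0,0],
)

```text
time_s: 9.3
eef_pos: [0.5966, 0.2358, 0.0741]
eef_rot: [0.0, 0.228, 0.974, -0.0]
wrist_force: [0.1, -0.6, 0.4]
opening: -0.001
grasp_force: 0.0
```

Emit:
play_rows(
  xyz=[
    [0,0,0],
    [0,0,0],
    [0,0,0],
    [0,0,0],
    [0,0,0],
    [0,0,0],
    [0,0,0],
    [0,0,0],
    [0,0,0],
    [0,0,0],
  ],
  rot=[
    [0,0,0],
    [0,0,0],
    [0,0,0],
    [0,0,0],
    [0,0,0],
    [0,0,0],
    [0,0,0],
    [0,0,0],
    [0,0,0],
    [0,0,0],
  ],
  grip=[0,0,0,0,0,0,0,0,0,0],
)

```text
time_s: 10.55
eef_pos: [0.5966, 0.2357, 0.0741]
eef_rot: [-0.0, 0.228, 0.974, -0.0]
wrist_force: [-0.2, 0.4, -0.1]
opening: -0.004
grasp_force: 0.0
```

Emit:
play_rows(
  xyz=[
    [0,0,-10],
    [0,0,-30],
    [0,0,-52],
    [0,0,-76],
    [0,0,-100],
    [0,0,-122],
    [0,0,-140],
    [0,0,-150],
    [0,0,-156],
    [0,0,-156],
  ],
  rot=[
    [0,0,0],
    [0,0,0],
    [0,0,0],
    [0,0,0],
    [0,0,0],
    [0,0,0],
    [0,0,0],
    [0,0,0],
    [0,0,0],
    [0,0,0],
  ],
  grip=[0,0,0,0,0,0,0,0,0,0],
)

```text
time_s: 11.8
eef_pos: [0.5965, 0.2357, 0.23]
eef_rot: [-0.0, 0.228, 0.974, -0.0]
wrist_force: [-0.1, -0.1, 0.5]
opening: 0.002
grasp_force: 0.0
```

Emit:
play_rows(
  xyz=[
    [6,5,0],
    [20,18,0],
    [38,35,0],
    [58,54,0],
    [78,72,0],
    [98,91,0],
    [114,106,0],
    [124,115,0],
    [128,119,0],
    [128,119,0],
  ],
  rot=[
    [0,0,0],
    [0,0,0],
    [0,0,0],
    [0,0,0],
    [0,0,0],
    [0,0,0],
    [0,0,0],
    [0,0,0],
    [0,0,0],
    [0,0,0],
  ],
  grip=[0,0,0,0,0,0,0,0,0,0],
)

```text
time_s: 13.05
eef_pos: [0.5347, 0.3991, 0.23]
eef_rot: [0.0, 0.228, 0.974, -0.0]
wrist_force: [0.2, -0.1, -0.0]
opening: 0.002
grasp_force: 0.0
```

```bash
python3 - <<'E'
from h import *
o,T=pose();print(o["time_s"],T[:3,3].round(4))
c=vision.camera("wrist");W=world(c,T@np.array(c["hand_eye"]));m=np.isfinite(W).all(2)
l=W[m&(abs(W[...,0]-.535)<.065)&(abs(W[...,1]-.399)<.065)]
for z0,z1 in((.02,.11),(.085,.105),(.09,.105)):
    Q=l[(l[:,2]>z0)&(l[:,2]<z1)];print(len(Q),cv2.minAreaRect(Q[:,:2].astype(np.float32)),cv2.minEnclosingCircle(Q[:,:2].astype(np.float32)),np.percentile(Q[:,2],99))
E
```

```text
13.05 [0.5347 0.3991 0.23  ]
9964 ((0.53463214635849, 0.4057646691799164), (0.08232007175683975, 0.07938113808631897), 59.72861099243164) ((0.5368034839630127, 0.40521955490112305), 0.0428909994661808) 0.09522723536753433
2936 ((0.5359625816345215, 0.4052228331565857), (0.07327618449926376, 0.07392439991235733), 82.00935363769531) ((0.5366237163543701, 0.40488123893737793), 0.0385701023042202) 0.09563087179633072
2263 ((0.5374027490615845, 0.4043642282485962), (0.06992322951555252, 0.07176677137613297), 19.319604873657227) ((0.5370665192604065, 0.40478116273880005), 0.03726070001721382) 0.09570685909552061
```

The wrist view puts the jar's mouth at (0.537, 0.405) with its rim at 95.5 mm, and the top camera said (0.5355, 0.400). I'll aim at the mean (0.536, 0.4025).

Emit:
play_rows(
  xyz=[
    [0,1,6],
    [0,2,18],
    [0,3,34],
    [0,4,50],
    [0,4,66],
    [0,4,80],
    [0,4,88],
    [0,4,91],
    [0,4,92],
    [0,4,92],
  ],
  rot=[
    [0,0,0],
    [0,0,0],
    [0,0,0],
    [0,0,0],
    [0,0,0],
    [0,0,0],
    [0,0,0],
    [0,0,0],
    [0,0,0],
    [0,0,0],
  ],
  grip=[0,0,0,0,0,0,0,0,0,0],
)

```text
time_s: 14.35
eef_pos: [0.5368, 0.403, 0.1387]
eef_rot: [0.0, 0.228, 0.974, 0.0]
wrist_force: [-0.7, 1.5, 0.3]
opening: -0.0
grasp_force: 0.0
```

```bash
python3 chk.py "(.536,.4025,.0953)" pics/jar.png 280,190
```

```text
14.35 tcp-target mm [ 0.8  0.5 43.4] F [-0.7  1.5  0.3]
seen tip z [0.1442 0.1443 0.1445 0.1463 0.1473 0.1473] tips xy [0.5314 0.3968 0.15  ]
```

View pics/jar.png

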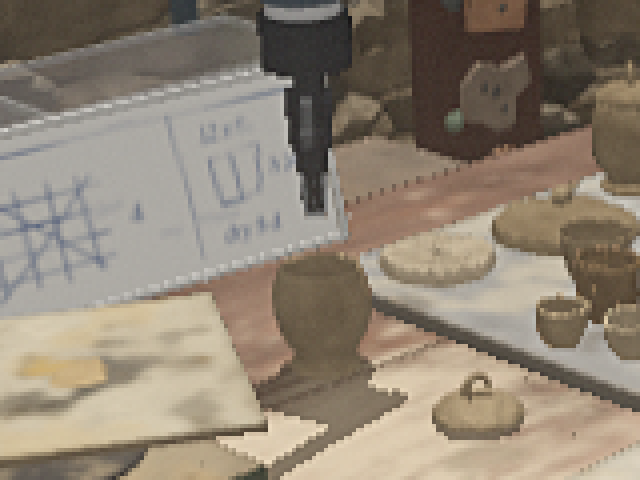

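The tip at (315,215) stands centred over the jar's mouth at (322,265), and the hand is clear of the case. I'll do the upper hold, lower hold, then lift.

Emit:
play_rows(
  xyz=[
    [0,0,0],
    [0,0,0],
    [0,0,0],
    [0,0,0],
    [0,0,0],
    [0,0,0],
    [0,0,0],
    [0,0,0],
    [0,0,0],
    [0,0,0],
  ],
  rot=[
    [0,0,0],
    [0,0,0],
    [0,0,0],
    [0,0,0],
    [0,0,0],
    [0,0,0],
    [0,0,0],
    [0,0,0],
    [0,0,0],
    [0,0,0],
  ],
  grip=[0,0,0,0,0,0,0,0,0,0],
)

```text
time_s: 15.65
eef_pos: [0.5365, 0.4028, 0.1381]
eef_rot: [-0.0, 0.228, 0.974, 0.0]
wrist_force: [0.2, -0.3, -0.2]
opening: 0.001
grasp_force: 0.0
```

Emit:
play_rows(
  xyz=[
    [0,0,0],
    [0,0,0],
    [0,0,0],
    [0,0,0],
    [0,0,0],
    [0,0,0],
    [0,0,0],
    [0,0,0],
    [0,0,0],
    [0,0,0],
  ],
  rot=[
    [0,0,0],
    [0,0,0],
    [0,0,0],
    [0,0,0],
    [0,0,0],
    [0,0,0],
    [0,0,0],
    [0,0,0],
    [0,0,0],
    [0,0,0],
  ],
  grip=[0,0,0,0,0,0,0,0,0,0],
)

```text
time_s: 16.9
eef_pos: [0.5364, 0.4028, 0.1381]
eef_rot: [-0.0, 0.228, 0.974, -0.0]
wrist_force: [-0.0, -0.4, -0.6]
opening: -0.005
grasp_force: 0.0
```

Emit:
play_rows(
  xyz=[
    [0,0,0],
    [0,0,0],
    [0,0,0],
    [0,0,0],
    [0,0,0],
    [0,0,0],
    [0,0,0],
    [0,0,4],
    [0,0,8],
    [0,0,13],
  ],
  rot=[
    [0,0,0],
    [0,0,0],
    [0,0,0],
    [0,0,0],
    [0,0,0],
    [0,0,0],
    [0,0,0],
    [0,0,0],
    [0,0,0],
    [0,0,0],
  ],
  grip=[0,0,0,0,0,0,0,0,0,0],
)

```text
time_s: 18.15
eef_pos: [0.5364, 0.4027, 0.1246]
eef_rot: [-0.0, 0.228, 0.974, -0.0]
wrist_force: [-0.5, 1.0, 0.3]
opening: 0.001
grasp_force: 0.0
```

Emit:
play_rows(
  xyz=[
    [0,0,0],
    [0,0,0],
    [0,0,0],
    [0,0,0],
    [0,0,0],
    [0,0,0],
    [0,0,0],
    [0,0,0],
    [0,0,0],
    [0,0,0],
  ],
  rot=[
    [0,0,0],
    [0,0,0],
    [0,0,0],
    [0,0,0],
    [0,0,0],
    [0,0,0],
    [0,0,0],
    [0,0,0],
    [0,0,0],
    [0,0,0],
  ],
  grip=[0,0,0,0,0,0,0,0,0,0],
)

```text
time_s: 19.4
eef_pos: [0.5364, 0.4028, 0.1251]
eef_rot: [-0.0, 0.228, 0.974, -0.0]
wrist_force: [0.9, 0.5, 0.1]
opening: -0.004
grasp_force: 0.0
```

Emit:
play_rows(
  xyz=[
    [0,0,0],
    [0,0,0],
    [0,0,0],
    [0,0,0],
    [0,0,0],
    [0,0,0],
    [0,0,0],
    [0,0,0],
    [0,0,0],
    [0,0,0],
  ],
  rot=[
    [0,0,0],
    [0,0,0],
    [0,0,0],
    [0,0,0],
    [0,0,0],
    [0,0,0],
    [0,0,0],
    [0,0,0],
    [0,0,0],
    [0,0,0],
  ],
  grip=[0,0,0,0,0,0,0,0,0,0],
)

```text
time_s: 20.65
eef_pos: [0.5364, 0.4028, 0.1251]
eef_rot: [-0.0, 0.228, 0.974, -0.0]
wrist_force: [0.2, -0.1, 0.3]
opening: 0.001
grasp_force: 0.0
```

```bash
python3 chk.py "(.536,.4025,.0953)"
```

```text
20.65 tcp-target mm [ 0.4  0.3 29.8] F [ 0.2 -0.1  0.3]
seen tip z [0.129  0.1304 0.1304 0.131  0.1313 0.1323] tips xy [0.5303 0.3978 0.1351]
```

Emit:
play_rows(
  xyz=[
    [0,0,0],
    [0,0,0],
    [0,0,0],
    [0,0,0],
    [0,0,0],
    [0,0,0],
    [0,0,0],
    [0,0,0],
    [0,0,0],
    [0,0,0],
  ],
  rot=[
    [0,0,0],
    [0,0,0],
    [0,0,0],
    [0,0,0],
    [0,0,0],
    [0,0,0],
    [0,0,0],
    [0,0,0],
    [0,0,0],
    [0,0,0],
  ],
  grip=[0,0,0,0,0,0,0,0,0,0],
)

```text
time_s: 21.95
eef_pos: [0.5364, 0.4028, 0.1251]
eef_rot: [-0.0, 0.228, 0.974, -0.0]
wrist_force: [0.2, 0.7, 0.7]
opening: -0.001
grasp_force: 0.0
```

Emit:
play_rows(
  xyz=[
    [0,0,-8],
    [0,0,-22],
    [0,0,-38],
    [0,0,-56],
    [0,0,-74],
    [0,0,-92],
    [0,0,-106],
    [0,0,-116],
    [0,0,-120],
    [0,0,-120],
  ],
  rot=[
    [0,0,0],
    [0,0,0],
    [0,0,0],
    [0,0,0],
    [0,0,0],
    [0,0,0],
    [0,0,0],
    [0,0,0],
    [0,0,0],
    [0,0,0],
  ],
  grip=[0,0,0,0,0,0,0,0,0,0],
)

```text
time_s: 23.2
eef_pos: [0.5364, 0.4028, 0.2449]
eef_rot: [-0.0, 0.228, 0.974, -0.0]
wrist_force: [0.8, -0.8, -0.2]
opening: 0.002
grasp_force: 0.0
```

Emit:
play_rows(
  xyz=[
    [-3,-16,0],
    [-10,-50,0],
    [-19,-95,0],
    [-28,-145,0],
    [-38,-195,0],
    [-48,-250,0],
    [-58,-300,0],
    [-67,-345,0],
    [-74,-384,0],
    [-78,-404,0],
  ],
  rot=[
    [0,0,0],
    [0,0,0],
    [0,0,0],
    [0,0,0],
    [0,0,0],
    [0,0,0],
    [0,0,0],
    [0,0,0],
    [0,0,0],
    [0,0,0],
  ],
  grip=[0,0,0,0,0,0,0,0,0,0],
)

```text
time_s: 24.45
eef_pos: [0.4255, 0.0042, 0.2445]
eef_rot: [-0.0, 0.229, 0.973, -0.0]
wrist_force: [0.5, 0.0, 0.1]
opening: -0.003
grasp_force: 0.0
```

```bash
python3 - <<'E'
from h import *
vision.camera("top")
o,T=pose();print(o["time_s"],T[:3,3].round(4))
c=vision.camera("wrist");W=world(c,T@np.array(c["hand_eye"]));m=np.isfinite(W).all(2)&(W[...,2]>.005)&(W[...,2]<.02)&(np.hypot(W[...,0]-.4265,W[...,1]-.006)<.11)
n,l,st,_=cv2.connectedComponentsWithStats(cv2.morphologyEx(m.astype(np.uint8),cv2.MORPH_OPEN,np.ones((3,3))))
k=1+st[1:,4].argmax();Q=W[l==k];r=cv2.minAreaRect(Q[:,:2].astype(np.float32));print(len(Q),r,Q.mean(0),np.median(Q[:,2]),st[k])
print("go",go(T,(*r[0],.054)))
cv2.imwrite("pics/w3.png",c["color"][...,::-1])
E
```

```text
24.5 [0.4253 0.0029 0.2444]
13325 ((0.42554405331611633, 0.00942154973745346), (0.08063824474811554, 0.14992962777614594), 33.647186279296875) [0.422326   0.01188391 0.00979133] 0.009865455455238925 [  256    95   152   178 13325]
go [  2.6   6.3 190.4]
```

View pics/w3.png

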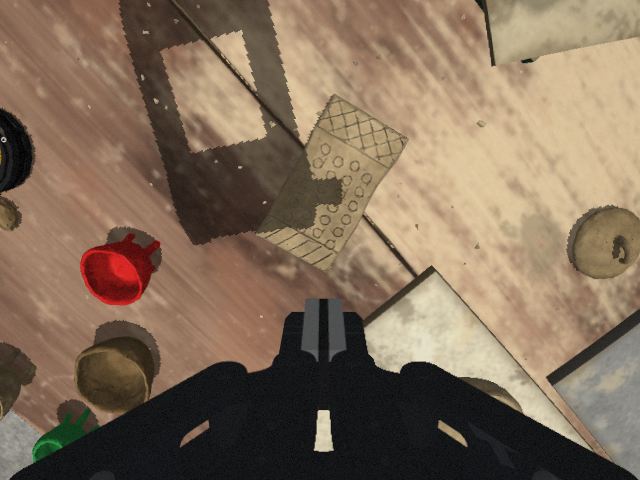

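The wrist view shows the stamped tile at (332,182), alone on the wood. It measures 150 × 81 mm with its centre at (0.4255, 0.0094), against about (0.425, 0.005) from the other cameras. I'll aim at (0.4255, 0.0075).

Emit:
play_rows(
  xyz=[
    [0,1,12],
    [1,2,36],
    [2,4,66],
    [2,4,98],
    [2,4,130],
    [2,4,158],
    [2,4,178],
    [2,4,187],
    [2,4,190],
    [2,4,190],
  ],
  rot=[
    [0,0,0],
    [0,0,0],
    [0,0,0],
    [0,0,0],
    [0,0,0],
    [0,0,0],
    [0,0,0],
    [0,0,0],
    [0,0,0],
    [0,0,0],
  ],
  grip=[0,0,0,0,0,0,0,0,0,0],
)

```text
time_s: 25.8
eef_pos: [0.4274, 0.0108, 0.0554]
eef_rot: [0.0, 0.228, 0.974, -0.0]
wrist_force: [-0.7, 0.1, -0.0]
opening: 0.003
grasp_force: 0.0
```

```bash
python3 chk.py "(.4255,.0075,.011)"
```

```text
25.8 tcp-target mm [ 1.9  3.3 44.4] F [-0.7  0.1 -0. ]
seen tip z [0.0584 0.0592 0.0595 0.06   0.0605 0.0606] tips xy [0.4227 0.0054 0.0642]
```

Emit:
play_rows(
  xyz=[
    [0,-3,0],
    [0,-3,0],
    [0,-3,0],
    [0,-3,0],
    [0,-3,0],
    [0,-3,0],
    [0,-3,0],
    [0,-3,0],
    [0,-3,0],
    [0,-3,0],
  ],
  rot=[
    [0,0,0],
    [0,0,0],
    [0,0,0],
    [0,0,0],
    [0,0,0],
    [0,0,0],
    [0,0,0],
    [0,0,0],
    [0,0,0],
    [0,0,0],
  ],
  grip=[0,0,0,0,0,0,0,0,0,0],
)

```text
time_s: 27.1
eef_pos: [0.4257, 0.0079, 0.0551]
eef_rot: [-0.0, 0.228, 0.974, -0.0]
wrist_force: [-0.1, 0.3, -0.5]
opening: -0.0
grasp_force: 0.0
```

Emit:
play_rows(
  xyz=[
    [0,0,0],
    [0,0,0],
    [0,0,0],
    [0,0,0],
    [0,0,0],
    [0,0,0],
    [0,0,0],
    [0,0,0],
    [0,0,0],
    [0,0,0],
  ],
  rot=[
    [0,0,0],
    [0,0,0],
    [0,0,0],
    [0,0,0],
    [0,0,0],
    [0,0,0],
    [0,0,0],
    [0,0,0],
    [0,0,0],
    [0,0,0],
  ],
  grip=[0,0,0,0,0,0,0,0,0,0],
)

```text
time_s: 28.35
eef_pos: [0.4257, 0.0079, 0.0551]
eef_rot: [0.0, 0.228, 0.974, -0.0]
wrist_force: [0.3, -0.4, -0.4]
opening: 0.003
grasp_force: 0.0
```

Emit:
play_rows(
  xyz=[
    [0,0,0],
    [0,0,0],
    [0,0,0],
    [0,0,0],
    [0,0,0],
    [0,0,0],
    [0,0,0],
    [0,0,4],
    [0,0,8],
    [0,0,13],
  ],
  rot=[
    [0,0,0],
    [0,0,0],
    [0,0,0],
    [0,0,0],
    [0,0,0],
    [0,0,0],
    [0,0,0],
    [0,0,0],
    [0,0,0],
    [0,0,0],
  ],
  grip=[0,0,0,0,0,0,0,0,0,0],
)

```text
time_s: 29.6
eef_pos: [0.4256, 0.008, 0.0417]
eef_rot: [-0.0, 0.228, 0.974, 0.0]
wrist_force: [-0.1, 1.2, -0.1]
opening: -0.003
grasp_force: 0.0
```

Emit:
play_rows(
  xyz=[
    [0,0,0],
    [0,0,0],
    [0,0,0],
    [0,0,0],
    [0,0,0],
    [0,0,0],
    [0,0,0],
    [0,0,0],
    [0,0,0],
    [0,0,0],
  ],
  rot=[
    [0,0,0],
    [0,0,0],
    [0,0,0],
    [0,0,0],
    [0,0,0],
    [0,0,0],
    [0,0,0],
    [0,0,0],
    [0,0,0],
    [0,0,0],
  ],
  grip=[0,0,0,0,0,0,0,0,0,0],
)

```text
time_s: 30.85
eef_pos: [0.4257, 0.0079, 0.0421]
eef_rot: [-0.0, 0.228, 0.974, -0.0]
wrist_force: [1.0, -0.7, -1.1]
opening: -0.002
grasp_force: 0.0
```

Emit:
play_rows(
  xyz=[
    [0,0,0],
    [0,0,0],
    [0,0,0],
    [0,0,0],
    [0,0,0],
    [0,0,0],
    [0,0,0],
    [0,0,0],
    [0,0,0],
    [0,0,0],
  ],
  rot=[
    [0,0,0],
    [0,0,0],
    [0,0,0],
    [0,0,0],
    [0,0,0],
    [0,0,0],
    [0,0,0],
    [0,0,0],
    [0,0,0],
    [0,0,0],
  ],
  grip=[0,0,0,0,0,0,0,0,0,0],
)

```text
time_s: 32.1
eef_pos: [0.4257, 0.0079, 0.0421]
eef_rot: [0.0, 0.228, 0.974, -0.0]
wrist_force: [-0.7, -0.5, 0.3]
opening: -0.001
grasp_force: 0.0
```

```bash
python3 chk.py "(.4255,.0075,.011)" pics/tile.png 300,250
```

```text
32.1 tcp-target mm [ 0.2  0.4 31.1] F [-0.7 -0.5  0.3]
seen tip z [0.0448 0.0465 0.0467 0.047  0.049  0.0492] tips xy [0.4204 0.0034 0.0513]
```

View pics/tile.png

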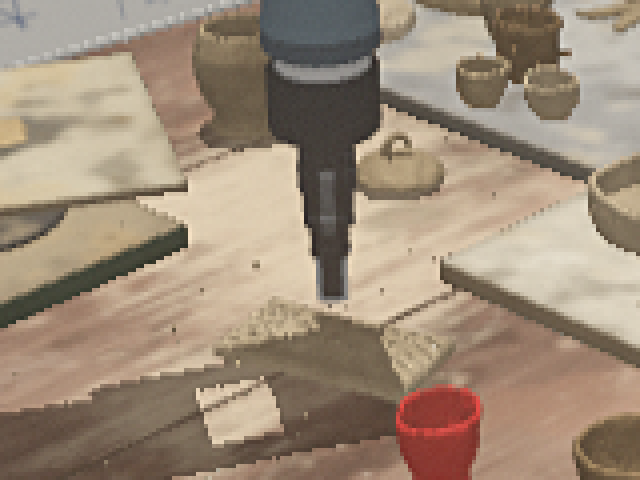

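The seen tip at (332,300) stands about 35 mm over the tile's middle at (335,343). One more hold, then straight up.

Emit:
play_rows(
  xyz=[
    [0,0,0],
    [0,0,0],
    [0,0,0],
    [0,0,0],
    [0,0,0],
    [0,0,0],
    [0,0,0],
    [0,0,0],
    [0,0,0],
    [0,0,0],
  ],
  rot=[
    [0,0,0],
    [0,0,0],
    [0,0,0],
    [0,0,0],
    [0,0,0],
    [0,0,0],
    [0,0,0],
    [0,0,0],
    [0,0,0],
    [0,0,0],
  ],
  grip=[0,0,0,0,0,0,0,0,0,0],
)

```text
time_s: 33.4
eef_pos: [0.4257, 0.0079, 0.0421]
eef_rot: [-0.0, 0.228, 0.974, -0.0]
wrist_force: [0.2, 0.2, -0.2]
opening: -0.001
grasp_force: 0.0
```

Emit:
play_rows(
  xyz=[
    [0,0,-12],
    [0,0,-36],
    [0,0,-68],
    [0,0,-104],
    [0,0,-140],
    [0,0,-176],
    [0,0,-206],
    [0,0,-228],
    [0,0,-240],
    [0,0,-240],
  ],
  rot=[
    [0,0,0],
    [0,0,0],
    [0,0,0],
    [0,0,0],
    [0,0,0],
    [0,0,0],
    [0,0,0],
    [0,0,0],
    [0,0,0],
    [0,0,0],
  ],
  grip=[0,0,0,0,0,0,0,0,0,0],
)

```text
time_s: 34.65
eef_pos: [0.426, 0.0079, 0.2829]
eef_rot: [0.001, 0.228, 0.974, -0.0]
wrist_force: [-0.5, -0.1, 0.1]
opening: -0.002
grasp_force: 0.0
```

Emit:
play_rows(
  xyz=[
    [0,0,0],
    [0,0,0],
    [0,0,0],
    [0,0,0],
    [0,0,0],
    [0,0,0],
    [0,0,0],
    [0,0,0],
    [0,0,0],
    [0,0,0],
  ],
  rot=[
    [0,0,0],
    [0,0,0],
    [0,0,0],
    [0,0,0],
    [0,0,0],
    [0,0,0],
    [0,0,0],
    [0,0,0],
    [0,0,0],
    [0,0,0],
  ],
  grip=[0,0,0,0,0,0,0,0,0,0],
)

```text
time_s: 35.9
eef_pos: [0.4257, 0.0079, 0.2821]
eef_rot: [0.0, 0.228, 0.974, -0.0]
wrist_force: [-0.6, 0.6, 0.6]
opening: -0.003
grasp_force: 0.0
```

```bash
python3 -c "
from h import *
o,T=pose();print(o['time_s'],T[:3,3].round(3),np.round(o['wrist_force'],1));print(ctrl.hand_in())"
```

```text
35.9 [0.426 0.008 0.282] [-0.6  0.6  0.6]
the job is handed in; nothing more can be done
None
```

I pointed at the lid, then the jar, then the tile, with no sign of contact, and handed in at 35.9 s with the hand drawn straight up (fingertips over 26 cm above the table); the result is not known yet, and because the cameras showed the fingertips about 25 mm shorter than stated, I held about 3 s at each of two heights over each piece, so only one hold of each pair is truly 2–4 cm above the top.

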